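# Load a bracket into a pin fixture with a push-pull lock

## Task

Load the aluminium bracket into the steel drilling fixture: pull the fixture's black knob straight out until it clicks into its out position and leave it there, then lower the bracket by its rib onto the round pin and the diamond pin until it lies flat on the base, and finally push the knob fully in again so that its tongue locks the bracket down. Leave the level, sanding block, multimeter and clamp where they lie.

Things in the scene. Friction and masses are not known exactly. Their poses are not given: they have to be found in the camera images.
- fixture: Drilling fixture fixed to the bench: dark steel base 12 mm thick, x -102 to +68, y +-90 mm, with a grey plunger housing at x -97 to -57, y +-32 mm, its top 74 mm above the bench, on the side towards the robot. Origin on the bench under the middle of the seat; own z up, own -x points from the seat to the knob. Pins at x = 0: round at y = +52, diamond at y = -52 mm.
- seat (a point): Middle of the seat on top of the fixture's base (12 mm above the bench), midway between the two pins; axes as the fixture. The seated bracket's origin lies here.
- round_pin (a point): Tip of the round steel pin: 16 mm diameter, 19 mm high above the base, the top 7 mm tapered to 7 mm diameter.
- diamond_pin (a point): Tip of the diamond pin: 16 mm along the fixture's x, 10 mm along its y, 19 mm high above the base, the top 7 mm tapered.
- plunger (a joint): Travel of the push-pull knob along the fixture's -x: 0 = fully in, 0.030 m = fully out, its on detent. An over-centre spring holds it at either end: about 8 N starts it, and past the middle (15 mm) it snaps to the nearer end and stays.
- knob_waist (a point): On the black spool-shaped knob's axis, mid-waist, 50 mm above the bench; moves with the knob; axes as the fixture. Waist 24 mm diameter, 26 mm long along x; 34 mm flange on its housing side, 46 mm head 14 mm thick on the other (outer face 28 mm from here). Knob in: 123 mm from the seat's middle along -x, 26 mm from the housing. Only bench below: can be pinched from above across y.
- bracket: Loose aluminium bracket, about 0.4 kg: flat plate 100 (own x) x 150 (own y) x 10 mm with 18 mm through holes at y = +-52 mm, and an upright rib in the middle, 50 mm along x, 14 mm thick along y, its top 52 mm above the plate's underside. Origin: middle of the plate's underside, own z up. Same turned half round: it may go on either way, its x axis along the fixture's.
- torpedo_level: Bystander: blue level 230 x 27 x 40 mm, lying between the fixture and the bracket, pointing away from the robot. Origin at the middle of its underside.
- sanding_block: Bystander: brown sanding block 110 x 68 x 42 mm near the bench's front edge. Origin at the middle of its underside.
- multimeter: Bystander: red and black multimeter 144 x 70 x 40 mm, farther back. Origin at the middle of its underside.
- c_clamp: Bystander: blue C-clamp 151 x 140 x 22 mm lying at the left. Origin at the middle of its underside.
- tongue_tip (a point): End of the steel tongue (30 mm wide, 8 mm thick) that moves with the knob, at the middle of its underside, 3 mm above the seated bracket's top. With the knob in it overlaps the seated bracket's near edge by 18 mm and bars an unseated bracket; with the knob out it is drawn into the housing.
Not all that is in view belongs to the job. There is more than one size of the bracket; the one meant has the size given above.

How it is judged (in metres and radians):
On the way, in this order (a step that is already met when the one before it is completed fails the run):
1. the knob is out at its detent (joint over 26 mm) and let go (value of joint plunger above 0.026 m and contact force between the fingers and plunger below 0.3 N), for 0.2 s.
2. the bracket lies on both pins, flat on the base, with the knob still out (value of joint plunger above 0.026 m and z of bracket in the frame of seat below 0.003 m and horizontal distance between bracket and seat below 0.005 m and angle between bracket's own z axis and vertical below 0.04 rad and angle between the x axis of bracket and the x axis of fixture, either way round below 0.06 rad), for 0.2 s.
At the end, for the whole second after the job is handed in: The bracket lies at rest on both pins, flat on the fixture's base (underside within 3 mm of it, tilt under 0.04 rad, middle within 5 mm of the seat's, x axes within 0.06 rad either way round), and the knob is fully in (joint under 4 mm) with its tongue over the bracket (value of joint plunger below 0.004 m and z of bracket in the frame of seat below 0.003 m and horizontal distance between bracket and seat below 0.005 m and angle between bracket's own z axis and vertical below 0.04 rad and angle between the x axis of bracket and the x axis of fixture, either way round below 0.06 rad and linear speed of bracket below 0.02 m/s); the robot touches nothing.
It fails at once if a bystander (level, sanding block, multimeter, clamp) is shifted by more than 30 mm (distance of any of torpedo_level, sanding_block, multimeter, c_clamp from where it was at the start of the episode above 0.03 m).
It also fails if it takes over 67 s, if anything falls off the work surface, if the arm or the gripper's body presses on something with over 40 N, if the wrist force passes 120 N, or if a joint passes its speed limit or range.

## Robot

A 7-joint arm with a two-finger parallel gripper is mounted at the origin on a cart in front of the work surface, level with it; the furniture and walls round the work are solid. World frame = base frame: x ahead of the robot, y to its left, z up, the work surface at z = 0. Lengths are in m, angles in degrees, forces in N, time in s.
With the tool pointing down it reaches from about 0.4 to 0.85 m from the base axis. Payload 10.4 kg.
Tool frame: the origin (TCP) lies at the very end of the fingers, on their centre line; the grasp point (between the pads) lies 19 mm behind it; z points along the fingers, y is the line along which they close (so a half turn about z gives the same grasp; the last joint's range is limited). The gripper opens to 87 mm and grips with 3 to 60 N. Pads are 19 mm wide; open, the fingers measure 117 mm over their backs; the gripper's body (75 mm by 190 mm) begins 51 mm behind the grasp point.
Start: joints at [-65.753, 19.034, -3.707, 83.658, 1.238, 77.344, -5.071], TCP at [0.269, 0.564, 0.223] pointing down, gripper open.
Joint ranges: [-148.97, 148.97], [-28.65, 121.19], [-84.17, 76.75], [9.2, 138.47], [-72.65, 252.65], [3.7, 117.97], [-149.18, 149.18]. Speed limits (degrees/s): [127.2, 127.2, 159.86, 159.86, 180, 180, 180].

## Interface

Orientations are given as [roll, pitch, yaw] about the fixed x, y, z axes, in that order (R = Rz(yaw) Ry(pitch) Rx(roll)).
In Python, from station import env gives the robot as it stands. The module is installed in compiled form; this text tells all that it offers.
- The arm moves only by the tool apply_moves, never from a script. Its arguments are lists of equal length, an entry for each row: "dp": the shift along the world's x, y, z in units of 0.25 m (1.0 is 0.25 m), a list of three; "yaw": the turn about the world's z in units of 180 degrees (1.0 is 180 degrees). A call has 1 to 5 rows; each row shifts and turns the commanded pose from where the row before left it; what a row does not reach is not made up. A row lasts 1/8 s, in which the tool goes at most 62.5 mm and 10.7 degrees, less where a joint would pass 70% of its speed; a pose out of reach is approached as far as the arm can. A call with a number of a shift or a turn outside -1 to 1 is refused whole. A call with a gripper value outside its range is refused whole. "fingers" is the closure, from -1 (fully open) to 1 (shut), set as the call begins (left out, the last holds). The fingers move at their own pace and stop on an object; "newtons" is the grip in N (left out, the last holds). Time passes only in rows, so rows that do not move let the fingers close. It gives the time, the measured TCP pose, the force, the opening and the grip force at its end, in the units of the state.
- env.get_obs(): the state, without advancing time (a new reading comes with each control period).
- env.grab_frame(name): name is "scene" or "side" or "wrist"; returns the picture (384x512x3 uint8, red, green, blue); there is no depth.
- env.camera_info(name): a dict with "fov_y" (degrees; the focal length in pixels is half the picture's height over the tangent of half this angle, whatever the lens; pixels are square), "cx", "cy" (the principal point, pixels), "rvec" (rotation vector, rad) and "tvec" (3), from world to camera coordinates, as OpenCV has them. Camera axes: x right, y down, z forward; pixel columns grow to the right and rows downward; lengths in m; the calibration is good to about 2 mm. A picture is of the moment at which its call begins: read the wrist's pose just before it. camera_info takes no time and is no camera call; for the wrist camera it gives the pose at the moment of the call.
- env.sign_off(): hands the job in; it is judged then, once.
The state is a dict: "time": time; "q": joint angles; "joint_velocities": joint speeds; "joint_efforts": joint torques, N m; "eef_pos": TCP position; "eef_rot": TCP orientation; "contact_force": force on the tool from outside, world axes, zero at the start; "ft_torque": the same for the moment, N m; "finger_gap": opening from 0.0 (shut) to 1.0 (fully open); "gripper_force": force on a finger pad.
Only numpy, scipy, OpenCV 4.12 (cv2) and the standard library are available. Lean on these libraries where they do the work, as an engineer would, in place of code of your own. Each camera call takes 0.05 s, during which the arm holds its last target. There are 200 camera calls.

## Working session

There is one attempt and no reset: what is moved stays moved. The work goes in short steps, Python scripts to look and compute and a tool call to move; the robot and the scene stay as the last step left them, time stands still between calls to the robot, and variables do not carry over. Pictures are saved under pics/ and viewed, at most 11 in all, crops included, and the job is handed in when it is done.

Besides the shell and the picture viewer there is one more tool, called after ">>>" as a command line: name --pt "numbers of a row" for each row, then --argument value for the rest. apply_moves: Moves the arm, as the interface text tells. Its arguments: {"type":"object","properties":{"dp":{"type":"array"},"yaw":{"type":"array"},"fingers":{"type":"number"},"newtons":{"type":"number"}},"required":["dp","yaw"]}

```bash
mkdir -p pics; cat > h.py <<'E'
import numpy as np,cv2
from station import env
def cam(n):
    c=env.camera_info(n); R=cv2.Rodrigues(np.array(c['rvec'],float))[0]; t=np.array(c['tvec'],float).ravel()
    f=192/np.tan(np.radians(c['fov_y'])/2); return dict(R=R,t=t,f=f,cx=c['cx'],cy=c['cy'])
def ray(c,u,v):
    d=c['R'].T@np.array([(u-c['cx'])/c['f'],(v-c['cy'])/c['f'],1]); return -c['R'].T@c['t'],d
def onz(c,u,v,z):
    o,d=ray(c,u,v); return o+d*(z-o[2])/d[2]
def proj(c,p):
    q=c['R']@np.array(p)+c['t']; return q[:2]/q[2]*c['f']+[c['cx'],c['cy']]
def tri(obs):
    A=0;b=0
    for c,u,v in obs:
        o,d=ray(c,u,v); d=d/np.linalg.norm(d); M=np.eye(3)-np.outer(d,d); A=A+M;b=b+M@o
    p=np.linalg.solve(A,b); return p,[np.round(proj(c,p)-[u,v],1) for c,u,v in obs]
def save(n,name): 
    f=env.grab_frame(n); cv2.imwrite('pics/'+name,f[:,:,::-1]); return f
E
python3 - <<'E'
from h import *
for n in ('scene','side','wrist'):
    c=env.camera_info(n);print(n,c); save(n,n+'0.png')
a=[cv2.imread(f'pics/{n}0.png') for n in('scene','side','wrist')]
print(env.get_obs())
E
```

```text
scene {'fov_y': 44.00544524567394, 'cx': 259.3313874465002, 'cy': 190.42615079087355, 'rvec': array([ 1.93340754, -1.16111306,  0.61865887]), 'tvec': array([-0.19930386,  0.36211885,  1.14035911])}
side {'fov_y': 49.96937570057775, 'cx': 254.22752725473117, 'cy': 193.30641732120523, 'rvec': array([ 2.04109404, -0.59634616,  0.36115836]), 'tvec': array([-0.44773721,  0.26992206,  1.01817453])}
wrist {'fov_y': 65.67275316308692, 'cx': 257.2505421390442, 'cy': 191.60237347655107, 'rvec': array([-2.45088388, -1.54507979, -0.21804472]), 'tvec': array([-0.62481669, -0.03248562,  0.3894528 ])}
{'time': 0.15, 'q': array([-65.75224011,  19.06369449,  -3.70470393,  83.69368805,
         1.23891626,  77.34479807,  -5.06936992]), 'joint_velocities': array([ 0.00065516, -0.05528487, -0.00144834, -0.17067341,  0.00284759,
       -0.00239723, -0.02438953]), 'joint_efforts': array([ 1.12365775e-03, -6.23633981e+01,  2.49814731e-02, -3.90144575e+01,
       -6.12374931e-02,  3.71035037e-02,  1.41744490e-04]), 'eef_pos': array([0.26939304, 0.56363746, 0.22194674]), 'eef_rot': array([-1.79937847e+02,  4.75447929e-03,  1.54457698e+02]), 'contact_force': array([ 0.28669338, -0.13092559,  0.16967082]), 'ft_torque': array([-0.02166994,  0.05635076, -0.02985778]), 'gripper_force': 0.0, 'finger_gap': 0.9995890552089518}
```

View pics/scene0.png

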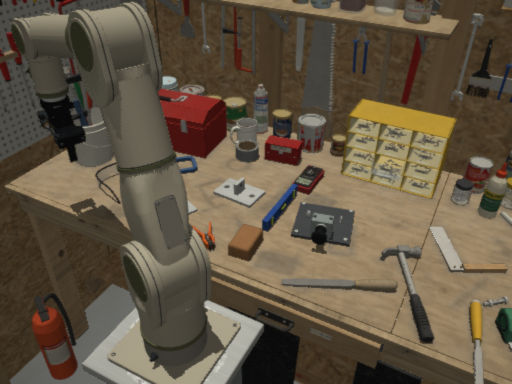

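View pics/side0.png

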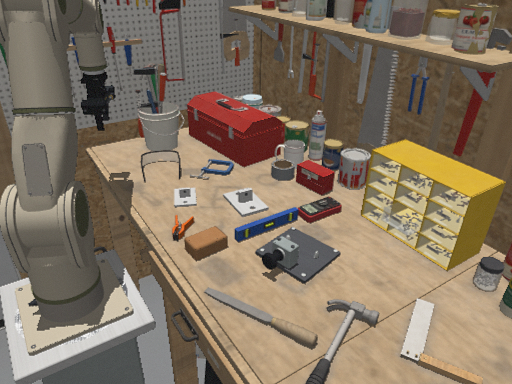

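The scene view shows the fixture at (322,225) with its knob at (320,234), and the level at (281,206). There are two candidate brackets: A at scene (240,191) / side (245,201), and B at side (185,197), mostly hidden in the scene view. A looks like the larger one, so I'll confirm that with an enlarged crop.

```bash
python3 - <<'E'
import cv2,numpy as np
s=cv2.imread('pics/scene0.png');d=cv2.imread('pics/side0.png')
def cr(i,x,y,w=100,h=75):return cv2.resize(i[y:y+h,x:x+w],(400,300),interpolation=cv2.INTER_CUBIC)
# 4x; origins: scene(190,150) scene(275,185) / side(165,165) side(245,210)
cv2.imwrite('pics/c1.png',np.vstack([np.hstack([cr(s,190,150),cr(s,275,185)]),np.hstack([cr(d,165,165),cr(d,245,210)])]))
E
```

```text
(no output)
```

View pics/c1.png

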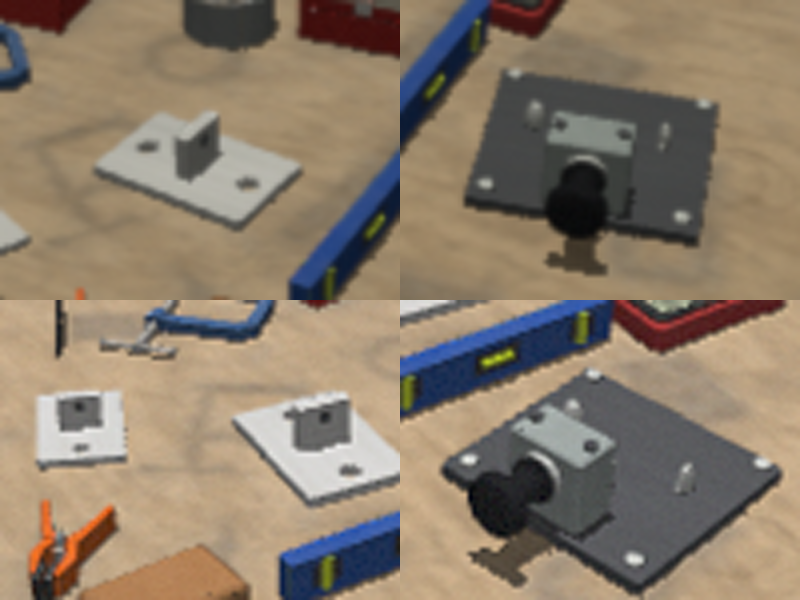

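```bash
cat > m.py <<'E'
from h import *
S=cam('scene');D=cam('side')
a=[onz(S,*p,.010)[:2] for p in [(213.5,191.2),(250,206.2),(265,192),(231.3,178.3)]]
print('A',np.round(a,3),[round(np.linalg.norm(a[i]-a[i-3]),3) for i in range(4)],np.mean(a,0))
b=[onz(D,*p,.010)[:2] for p in [(174.3,264/4+200-2),]]
for z in (.01,): 
    q=[onz(D,165+x/4,165+y/4,z)[:2] for x,y in [(36,95),(40,162),(126,157),(122,92)]]
    print('B sides',[round(np.linalg.norm(q[i]-q[i-3]),3) for i in range(4)])
f=[onz(S,*p,.012)[:2] for p in [(300.7,202.5),(354.5,210.5),(348.7,244.2),(291.5,235)]]
print('F',np.round(f,3),[round(np.linalg.norm(f[i]-f[i-3]),3) for i in range(4)],np.mean(f,0))
r=tri([(S,308.7,210.7),(D,288.2,235.5)]);d=tri([(S,341.2,216.2),(D,316.7,251.2)])
print('round',r,'dia',d); v=r[0]-d[0]; print(np.linalg.norm(v),np.degrees(np.arctan2(v[1],v[0]))-90,(r[0]+d[0])/2)
# knob head: centre
print('head',tri([(S,275+178/4,185+203/4),(D,245+98/4,210+205/4)]))
print('ribtop ctr',tri([(S,190+199/4,150+130/4),(D,165+322/4,165+97/4)]))
print('Aleft',tri([(S,213.5,191.2),(D,223.2,195)]),'Anear',tri([(S,250,206.2),(D,242.5,214.5)]))
E
python3 m.py
```

```text
A [[0.56  0.246]
 [0.545 0.095]
 [0.641 0.089]
 [0.659 0.233]] [np.float64(0.152), np.float64(0.096), np.float64(0.145), np.float64(0.099)] [0.60137449 0.16591406]
B sides [np.float64(0.115), np.float64(0.072), np.float64(0.112), np.float64(0.077)]
F [[ 0.642 -0.044]
 [ 0.686 -0.217]
 [ 0.519 -0.254]
 [ 0.476 -0.086]] [np.float64(0.178), np.float64(0.171), np.float64(0.173), np.float64(0.171)] [ 0.58076581 -0.1503293 ]
round (array([ 0.59342604, -0.09225101,  0.02963055]), [array([-0. , -0.4]), array([-0.1,  0.4])]) dia (array([ 0.61730231, -0.19329481,  0.02900567]), [array([-0. , -0.4]), array([-0.1,  0.5])])
0.10382829945667292 13.294912835304444 [ 0.60536418 -0.14277291  0.02931811]
head (array([ 0.4658066 , -0.1781562 ,  0.05253118]), [array([0. , 0.4]), array([ 0.1, -0.5])])
ribtop ctr (array([0.60534584, 0.16754875, 0.05152391]), [array([ 0. , -1.6]), array([-0.5,  1.5])])
Aleft (array([0.56569339, 0.24998136, 0.00523362]), [array([0., 0.]), array([ 0., -0.])]) Anear (array([0.55186272, 0.09893157, 0.00843115]), [array([-0., -1.]), array([-0.3,  0.9])])
```

A measures about 100 x 150 mm and B about 73 x 113 mm, so A is the bracket meant. It has yaw about -6°. The seat is at about (0.605,-0.143) with yaw 13.4°, and the pin tips at z 0.03 and knob head at z 0.05 agree with the text. Next I hover over the knob at yaw about 13.5°.

>>> apply_moves --pt "0.05 -0.19 0.0" --pt "0.05 -0.19 0.0" --pt "0.05 -0.19 0.0" --pt "0.05 -0.19 0.0" --pt "0.05 -0.19 0.0" --yaw '[-0.052,-0.052,-0.052,-0.052,-0.052]' --fingers -1

```text
time: 0.78
eef_pos: [0.3321, 0.3247, 0.2224]
eef_rot: [-180.0, -0.0, 107.3]
contact_force: [0.3, -0.1, 0.3]
finger_gap: 1.0
gripper_force: 0.0
```

>>> apply_moves --pt "0.06 -0.19 0.0" --pt "0.06 -0.19 0.0" --pt "0.06 -0.19 0.0" --pt "0.06 -0.19 0.0" --pt "0.06 -0.19 0.0" --yaw '[-0.052,-0.052,-0.052,-0.052,-0.052]'

```text
time: 1.4
eef_pos: [0.4071, 0.0873, 0.2226]
eef_rot: [180.0, -0.0, 60.6]
contact_force: [0.6, 0.7, 0.3]
finger_gap: 1.001
gripper_force: 0.0
```

>>> apply_moves --pt "0.06 -0.2 0.0" --pt "0.06 -0.2 0.0" --pt "0.06 -0.2 0.0" --pt "0.06 -0.2 0.0" --pt "0.0 0.0 0.0" --yaw '[-0.052,-0.052,-0.052,-0.052,-0.052]'

```text
time: 2.02
eef_pos: [0.4669, -0.1152, 0.2226]
eef_rot: [179.9, 0.0, 13.4]
contact_force: [-0.3, 1.1, 0.2]
finger_gap: 1.001
gripper_force: 0.0
```

```bash
python3 - <<'E'
from h import *
import pickle
c=cam('wrist'); f=save('wrist','w1.png'); pickle.dump(c,open('w1.pkl','wb'))
print(-c['R'].T@c['t'],env.get_obs()['eef_pos'])
for p in [(.4857,-.1716,.05),(.605,-.143,.012)]: print(proj(c,p))
cv2.imwrite('pics/w1b.png',cv2.resize(f[:,:,::-1],(768,576),interpolation=cv2.INTER_CUBIC))
E
```

```text
[ 0.53955549 -0.09729085  0.38424766] [ 0.46683498 -0.11302956  0.22237029]
[309.36105855 169.96743692]
[308.73715148  58.92177994]
```

View pics/w1b.png

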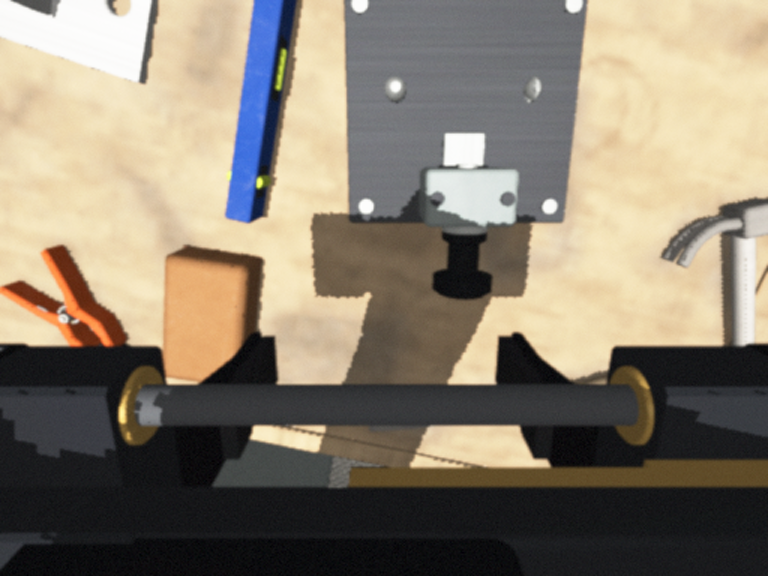

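The wrist view (768 px wide) shows the round pin at (395,88), the diamond pin at (533,88), the knob waist at about (463,256), its flange edge at row 241 and its head's inner edge at row 272. I'll refine the numbers from these.

```bash
python3 - <<'E'
from h import *
import pickle
c=pickle.load(open('w1.pkl','rb'))
P=lambda u,v,z:onz(c,u/1.5,v/1.5,z)
w=P(463,256,.05);r=P(395.5,87,.031);d=P(533,88,.031);print('waist',w,r,d)
v=r-d;s=(r+d)/2;yaw=np.arctan2(v[1],v[0])-np.pi/2;print(np.linalg.norm(v),np.degrees(yaw),'seat',s)
ax=np.array([np.cos(yaw),np.sin(yaw)]);ay=np.array([-ax[1],ax[0]])
print('waist rel',(w-s)[:2]@ax,(w-s)[:2]@ay,'pred waist',s[:2]-.123*ax)
b=[P(*q,.012)[:2] for q in [(350,222),(565,222)]];v=b[0]-b[1];print('front edge',np.linalg.norm(v),np.degrees(np.arctan2(v[1],v[0]))-90,(np.mean(b,0)-s[:2])@ax)
S=cam('scene');D=cam('side')
print('round 3view',tri([(S,308.7,210.7),(D,288.2,235.5),(c,395.5/1.5,87/1.5)]))
o=env.get_obs();print(o['eef_pos'],o['eef_rot'])
E
```

```text
waist [ 0.48473121 -0.17105327  0.05      ] [ 0.59112647 -0.09241608  0.031     ] [ 0.61373119 -0.19024753  0.031     ]
0.10040898829953226 13.010316262432804 seat [ 0.60242883 -0.14133181  0.031     ]
waist rel -0.121367357880318 -0.0024616435631090476 pred waist [ 0.48258629 -0.16902236]
front edge 0.1790386813169082 13.386364897714216 -0.10050674514965884
round 3view (array([ 0.59186169, -0.09286307,  0.03073362]), [array([-0. , -0.4]), array([-0.4,  0.4]), array([ 0.6, -0.6])])
[ 0.46683498 -0.11302956  0.22237029] [1.79968229e+02 3.34257547e-02 1.30691230e+01]
```

>>> apply_moves --pt "0.035 -0.115 0.0" --pt "0.035 -0.115 -0.1" --pt "0.0 0.0 -0.2" --pt "0.0 0.0 -0.15" --pt "0.0 0.0 0.0" --yaw '[0.001,0,0,0,0]'

```text
time: 2.7
eef_pos: [0.4826, -0.1676, 0.108]
eef_rot: [-179.9, 0.3, 14.4]
contact_force: [-0.3, -0.4, 0.7]
finger_gap: 1.0
gripper_force: 0.0
```

>>> apply_moves --pt "0.0 0.0 -0.08" --pt "0.0 0.0 -0.08" --pt "0.0 0.0 -0.08" --pt "0.0 0.0 -0.067" --pt "0.0 0.0 0.0" --yaw '[0,0,0,0,0]'

```text
time: 3.32
eef_pos: [0.4844, -0.1683, 0.0333]
eef_rot: [-180.0, 0.0, 14.3]
contact_force: [0.5, -0.0, 0.4]
finger_gap: 1.003
gripper_force: 0.0
```

```bash
python3 - <<'E'
from h import *
a=save('scene','s2.png');b=save('side','d2.png')
cr=lambda i,x,y:cv2.resize(i[y:y+75,x:x+75,::-1],(400,400),interpolation=cv2.INTER_CUBIC)
cv2.imwrite('pics/c2.png',np.hstack([cr(a,280,185),cr(b,240,215)]))
o=env.get_obs();print(o['eef_pos'],o['eef_rot'],o['contact_force'])
E
```

```text
[ 0.48504205 -0.16865705  0.03420022] [ 1.79978199e+02 -4.80679918e-02  1.42589192e+01] [ 0.2117535  -0.21986773  0.17920979]
```

View pics/c2.png

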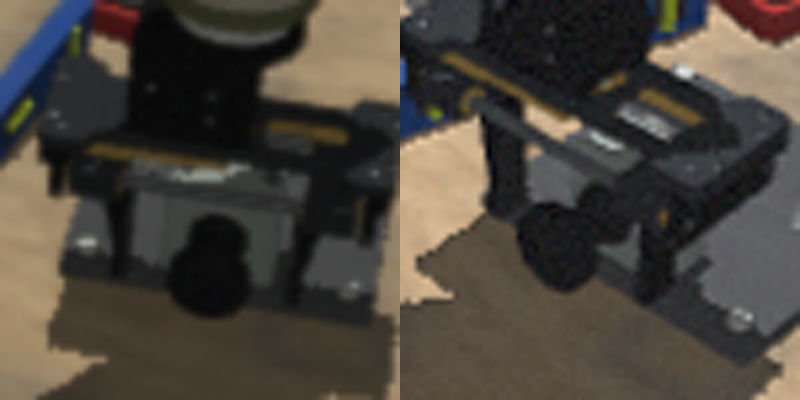

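The fingers straddle the waist, with the head at crop (210,280) in front of them. I close and pull.

>>> apply_moves --pt "0.0 -0.006 0.0" --pt "0 0 0" --pt "0 0 0" --pt "0 0 0" --pt "0 0 0" --yaw '[-0.005,0,0,0,0]' --fingers 1 --newtons 25

```text
time: 4.05
eef_pos: [0.4845, -0.17, 0.0333]
eef_rot: [180.0, 0.0, 13.3]
contact_force: [-0.3, -0.1, -0.2]
finger_gap: 0.516
gripper_force: 0.0
```

>>> apply_moves --pt "0 0 0" --pt "0 0 0" --pt "0 0 0" --pt "0 0 0" --pt "0 0 0" --yaw '[0,0,0,0,0]'

```text
time: 4.68
eef_pos: [0.4848, -0.1714, 0.0334]
eef_rot: [179.9, -0.0, 13.3]
contact_force: [3.6, -5.3, -4.6]
finger_gap: 0.266
gripper_force: 25.0
```

The gap is 23 mm, which is the waist. Now I pull 33 mm.

>>> apply_moves --pt "-0.025 -0.006 0" --pt "-0.025 -0.006 0" --pt "-0.025 -0.006 0" --pt "-0.025 -0.006 0" --pt "-0.018 -0.004 0" --yaw '[0,0,0,0,0]'

```text
time: 5.3
eef_pos: [0.4555, -0.1784, 0.0335]
eef_rot: [179.9, -0.1, 13.3]
contact_force: [15.3, -3.9, -18.4]
finger_gap: 0.266
gripper_force: 25.0
```

>>> apply_moves --pt "-0.012 -0.003 0" --pt "0 0 0" --pt "0 0 0" --pt "0 0 0" --yaw '[0,0,0,0]'

```text
time: 5.8
eef_pos: [0.4551, -0.1785, 0.0337]
eef_rot: [179.8, -0.3, 13.4]
contact_force: [16.3, -4.8, -17.9]
finger_gap: 0.271
gripper_force: 25.0
```

>>> apply_moves --pt "0.008 0.002 0" --pt "0 0 0" --pt "0 0 0" --pt "0 0 0" --pt "0 0 0" --yaw '[0,0,0,0,0]' --fingers -1

```text
time: 6.42
eef_pos: [0.4539, -0.1773, 0.0333]
eef_rot: [-180.0, 0.0, 13.3]
contact_force: [0.4, 0.4, 0.1]
finger_gap: 0.755
gripper_force: 0.0
```

>>> apply_moves --pt "0 0 0" --pt "0 0 0" --pt "0 0 0.05" --pt "0 0 0.2" --pt "0 0 0.2" --yaw '[0,0,0,0,0]'

```text
time: 7.05
eef_pos: [0.4536, -0.1776, 0.1478]
eef_rot: [180.0, 0.0, 13.3]
contact_force: [0.8, 0.5, -0.3]
finger_gap: 0.998
gripper_force: 0.0
```

>>> apply_moves --pt "0.0 0.0 0.2" --pt "0.0 0.0 0.2" --pt "0.0 0.1 0.15" --pt "0 0 0" --pt "0 0 0" --yaw '[0,0,0,0,0]'

```text
time: 7.68
eef_pos: [0.4536, -0.1527, 0.2832]
eef_rot: [-180.0, -0.0, 13.3]
contact_force: [-0.4, -0.6, -0.3]
finger_gap: 0.996
gripper_force: 0.0
```

```bash
python3 - <<'E'
from h import *
import pickle
c=cam('wrist'); f=save('wrist','w2.png'); pickle.dump(c,open('w2.pkl','wb'))
o=env.get_obs();print(o['eef_pos'],o['eef_rot'],o['contact_force'])
for p in [(.4555,-.178,.05),(.602,-.142,.031),(.605,.168,.052)]: print(proj(c,p)*1.5)
cv2.imwrite('pics/w2b.png',cv2.resize(f[:,:,::-1],(768,576),interpolation=cv2.INTER_CUBIC))
E
```

```text
[ 0.45339265 -0.15282413  0.28273957] [-1.79993552e+02  5.31063416e-02  1.32953661e+01] [ 0.0764688   0.24757202 -0.08883022]
[414.55763861 251.27616705]
[414.82669818  71.79454839]
[ 20.91483949 -40.82158655]
```

View pics/w2b.png

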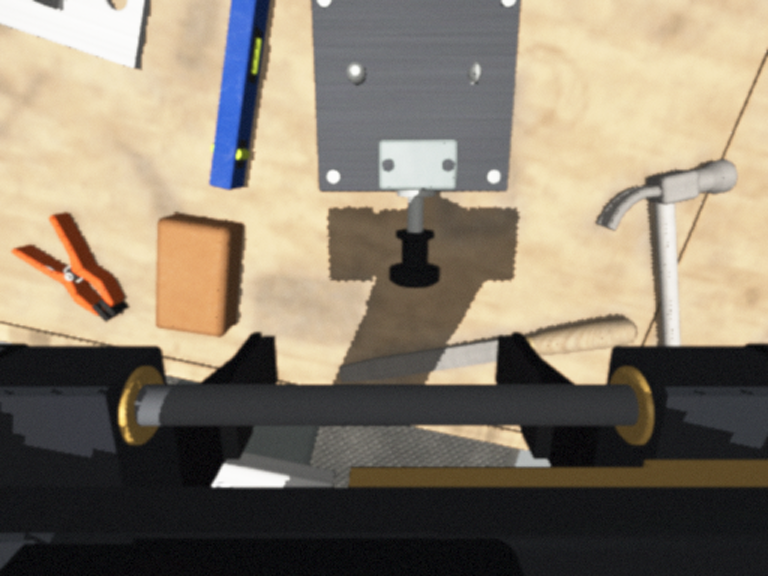

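The knob is out at (414,255), with the tongue drawn in. The pins are at (356,72) and (475,72), so the seat is at about (0.6025,-0.142) with yaw about 13.3°. Now to the bracket.

>>> apply_moves --pt "0.03 0.21 0.0" --pt "0.03 0.21 0.0" --pt "0.03 0.21 0.0" --pt "0.03 0.21 0.0" --pt "0.03 0.21 0.0" --yaw '[-0.02,-0.02,-0.02,-0.02,-0.027]'

```text
time: 8.35
eef_pos: [0.4913, 0.1109, 0.2823]
eef_rot: [179.9, 0.1, -6.1]
contact_force: [0.1, -0.2, -0.2]
finger_gap: 0.999
gripper_force: 0.0
```

>>> apply_moves --pt "0.03 0.21 -0.04" --pt "0 0 0" --pt "0 0 0" --yaw '[0,0,0]'

```text
time: 8.72
eef_pos: [0.499, 0.1614, 0.2724]
eef_rot: [179.9, 0.1, -6.0]
contact_force: [-0.2, -0.7, -0.7]
finger_gap: 1.001
gripper_force: 0.0
```

```bash
python3 - <<'E'
from h import *
import pickle
c=cam('wrist'); f=save('wrist','w3.png'); pickle.dump(c,open('w3.pkl','wb'))
o=env.get_obs();print(o['eef_pos'],o['eef_rot'])
print(proj(c,(.605,.168,.052))*1.5)
cv2.imwrite('pics/w3b.png',cv2.resize(f[:250,:,::-1],(800,391),interpolation=cv2.INTER_CUBIC))
E
```

```text
[0.49913595 0.16100108 0.27284087] [ 1.79930500e+02  3.45323184e-02 -6.04892914e+00]
[364.20846027 120.76989901]
```

View pics/w3b.png

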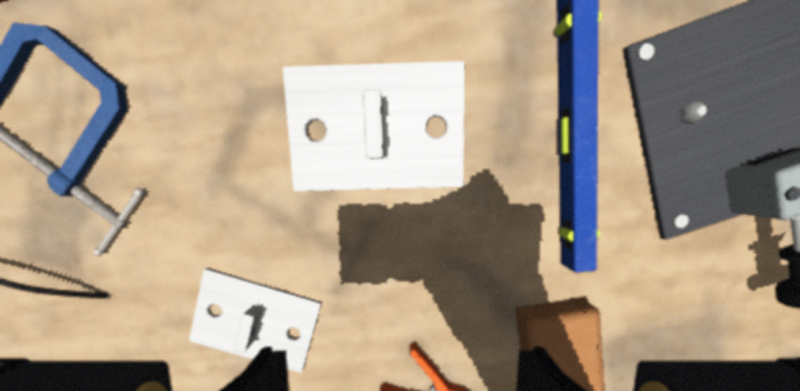

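The wrist view shows the bracket's plate corners at (283,67), (464,62), (464,187) and (293,190). The holes are at (316,130) and (436,127), and the rib top is centred at about (374,124).

```bash
python3 - <<'E'
from h import *
import pickle
c=pickle.load(open('w3.pkl','rb'))
k=512/800
P=lambda u,v,z:onz(c,u*k,v*k,z)[:2]
q=[P(u,v,.01) for u,v in [(283,67),(464,62),(464,187),(293,190)]]
print(np.round(q,4),[round(np.linalg.norm(q[i]-q[i-1]),3) for i in range(4)],np.mean(q,0))
ang=lambda a:np.degrees(np.arctan2(a[1],a[0]))
print('edges y',ang(q[0]-q[1])-90,ang(q[3]-q[2])-90,'x',ang(q[1]-q[2]),ang(q[0]-q[3]))
h=[P(316,130,.01),P(436,127,.01)];print('holes',h,np.linalg.norm(h[0]-h[1]),ang(h[0]-h[1])-90,np.mean(h,0))
r=[P(u,v,.052) for u,v in [(363,91),(380,90),(385,157),(368,159)]];print('rib',np.mean(r,0),[round(np.linalg.norm(r[i]-r[i-1]),3) for i in range(4)],ang(r[1]-r[2]),ang(r[0]-r[3]))
S=cam('scene');D=cam('side')
print(tri([(S,190+199/4,150+130/4),(D,165+322/4,165+97/4),(c,374*k,124*k)]))
E
```

```text
[[0.6624 0.2437]
 [0.6504 0.094 ]
 [0.55   0.1009]
 [0.5632 0.2522]] [np.float64(0.099), np.float64(0.15), np.float64(0.101), np.float64(0.152)] [0.60649629 0.1727028 ]
edges y -4.549595856570662 -5.015191079786547 x -3.885769122493112 -4.913374368592149
holes [array([0.6107866 , 0.22409218]), array([0.6024435 , 0.12136022])] 0.10307017930818192 -4.64293537231849 [0.60661505 0.1727262 ]
rib [0.60609105 0.1720208 ] [np.float64(0.049), np.float64(0.013), np.float64(0.049), np.float64(0.013)] -2.1031120076058873 -2.748797703288547
(array([0.60761951, 0.17078034, 0.0491704 ]), [array([-0.4, -1.6]), array([-0.4,  1.5]), array([ 1. , -0.7])])
```

>>> apply_moves --pt "0.2 0.02 0.0" --pt "0.2 0.026 0.0" --pt "0.03 0.0 -0.2" --pt "0.0 0.0 -0.2" --pt "0.0 0.0 -0.2" --yaw '[0.008,0,0,0,0]'

```text
time: 9.4
eef_pos: [0.6069, 0.1721, 0.1221]
eef_rot: [180.0, -0.0, -4.6]
contact_force: [-0.3, -0.2, -0.2]
finger_gap: 0.998
gripper_force: 0.0
```

>>> apply_moves --pt "0.0 0.0 -0.1" --pt "0.0 0.0 -0.1" --pt "0.0 0.0 -0.1" --pt "0.0 0.0 -0.09" --pt "0.0 0.0 0.0" --yaw '[0,0,0,0,0]'

```text
time: 10.02
eef_pos: [0.6056, 0.1721, 0.0246]
eef_rot: [179.9, 0.1, -4.6]
contact_force: [0.4, -0.4, 1.1]
finger_gap: 0.996
gripper_force: 0.0
```

>>> apply_moves --pt "0 0 0" --pt "0 0 0" --pt "0 0 0" --pt "0 0 0" --pt "0 0 0" --yaw '[0,0,0,0,0]' --fingers 1 --newtons 30

```text
time: 10.65
eef_pos: [0.6065, 0.1743, 0.0259]
eef_rot: [180.0, -0.0, -4.5]
contact_force: [0.4, 0.1, 0.1]
finger_gap: 0.516
gripper_force: 0.0
```

>>> apply_moves --pt "0 0 0" --pt "0 0 0" --pt "0 0 0" --pt "0 0 0" --pt "0 0 0" --yaw '[0,0,0,0,0]'

```text
time: 11.28
eef_pos: [0.6065, 0.1739, 0.0258]
eef_rot: [180.0, 0.0, -4.5]
contact_force: [-0.3, -0.8, 0.4]
finger_gap: 0.159
gripper_force: 30.0
```

The gap is 13.8 mm, which is the rib. Now I lift.

>>> apply_moves --pt "0 0 0.04" --pt "0 0 0.1" --pt "0 0 0.2" --pt "0 0 0.2" --pt "0 0 0" --yaw '[0,0,0,0,0]'

```text
time: 11.9
eef_pos: [0.6087, 0.1749, 0.1657]
eef_rot: [-179.8, -0.4, -4.5]
contact_force: [-0.3, -0.4, -5.1]
finger_gap: 0.161
gripper_force: 30.0
```

>>> apply_moves --pt "0.0 -0.15 0" --pt "0.0 -0.2 0" --pt "0 -0.2 0" --pt "0 -0.2 0" --pt "0 -0.2 0" --yaw '[0.02,0.02,0.02,0.02,0.019]'

```text
time: 12.52
eef_pos: [0.6055, -0.0645, 0.1596]
eef_rot: [-180.0, 0.1, 13.5]
contact_force: [1.7, -0.1, -4.8]
finger_gap: 0.157
gripper_force: 30.0
```

>>> apply_moves --pt "0.0 -0.15 0" --pt "-0.016 -0.164 0" --pt "0 0 0" --pt "0 0 0" --yaw '[0,0,0,0]'

```text
time: 13.02
eef_pos: [0.6019, -0.141, 0.1597]
eef_rot: [-179.9, 0.1, 13.3]
contact_force: [0.0, 1.1, -5.1]
finger_gap: 0.154
gripper_force: 30.0
```

```bash
python3 - <<'E'
from h import *
import pickle
c=cam('wrist'); f=save('wrist','w4.png'); pickle.dump(c,open('w4.pkl','wb'))
o=env.get_obs();print(o['eef_pos'],o['eef_rot'],o['contact_force'],o['finger_gap'])
a=save('scene','s4.png');b=save('side','d4.png')
cr=lambda i,x,y,w,h,W,H:cv2.resize(i[y:y+h,x:x+w,::-1],(W,H),interpolation=cv2.INTER_CUBIC)
cv2.imwrite('pics/c4.png',np.vstack([cr(f,70,0,375,130,800,277),np.hstack([cr(a,260,160,120,90,400,300),cr(b,230,185,120,90,400,300)])]))
E
```

```text
[ 0.60222875 -0.14040072  0.15991001] [-1.79934389e+02  6.59138658e-02  1.34153967e+01] [-0.63535001  0.73527715 -5.16127506] 0.16180476734801158
```

View pics/c4.png

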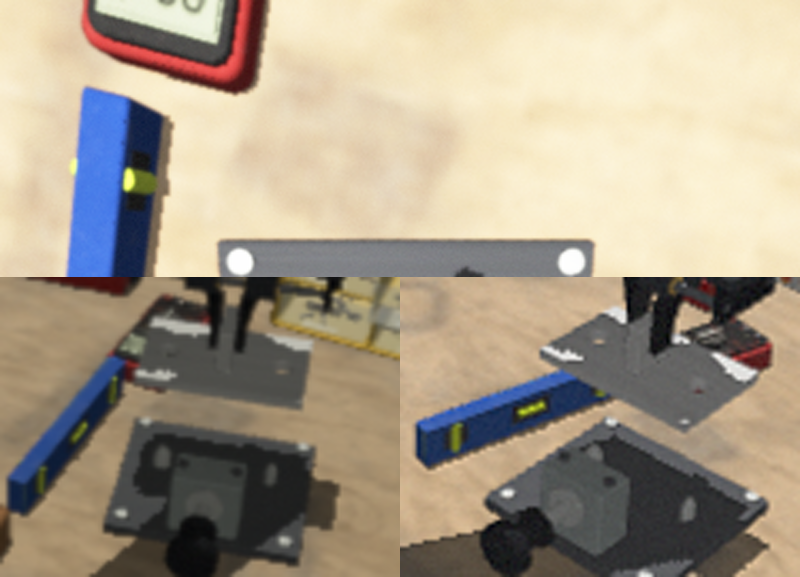

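The bracket hangs level. I'll triangulate its corners against the pins in the static views.

```bash
python3 - <<'E'
from h import *
S=cam('scene');D=cam('side');k=.3
s=lambda u,v:(S,260+u*k,160+(v-277)*k); d=lambda u,v:(D,230+(u-400)*k,185+(v-277)*k)
C={}
for n,a,b in [('nl',(130,380),(540,350)),('nr',(302,408),(685,431)),('fr',(312,341),(761,375)),
  ('rpin',(162,446),(595,446)),('dpin',(271,465),(689,497)),('BLfar',(143,424),(611,421)),('BRfar',(303,448),(752,496)),('BLnear',(119,512),(507,493))]:
    p,e=tri([s(*a),d(*b)]);C[n]=p;print(n,np.round(p,4),e)
print('plate centre',(C['nl']+C['fr'])/2,'pins',(C['rpin']+C['dpin'])/2)
v=C['nl']-C['nr'];print(np.degrees(np.arctan2(v[1],v[0]))-90,np.linalg.norm(v))
v=C['fr']-C['nr'];print(np.degrees(np.arctan2(v[1],v[0])),np.linalg.norm(v))
E
```

```text
nl [ 0.5421 -0.074   0.1351] [array([ 0. , -1.1]), array([-0.3,  1.1])]
nr [ 0.5726 -0.2257  0.1352] [array([-0. , -0.5]), array([-0.1,  0.5])]
fr [ 0.6752 -0.2005  0.1375] [array([ 0. , -0.3]), array([-0.1,  0.3])]
rpin [ 0.5956 -0.0912  0.0276] [array([-0. , -0.3]), array([-0.1,  0.4])]
dpin [ 0.6166 -0.1938  0.0296] [array([-0. , -0.6]), array([-0.2,  0.7])]
BLfar [ 0.6452 -0.0512  0.0095] [array([-0. , -0.9]), array([-0.3,  1. ])]
BRfar [ 0.6787 -0.2066  0.0129] [array([-0. , -0.7]), array([-0.2,  0.7])]
BLnear [ 0.5038 -0.0879  0.0111] [array([-0. , -0.3]), array([-0.1,  0.3])]
plate centre [ 0.60862594 -0.13723696  0.13631013] pins [ 0.60608464 -0.14247619  0.0285992 ]
11.392414803539893 0.15479293253887974
13.79987023832923 0.10559906832250418
```

>>> apply_moves --pt "-0.002 -0.01 -0.1" --pt "0 0 -0.1" --pt "0 0 -0.1" --pt "0 0 -0.07" --pt "0 0 0" --yaw '[0,0,0,0,0]'

```text
time: 13.8
eef_pos: [0.6012, -0.1436, 0.0671]
eef_rot: [-180.0, 0.1, 13.4]
contact_force: [0.4, -0.3, -4.8]
finger_gap: 0.157
gripper_force: 30.0
```

```bash
python3 - <<'E'
from h import *
a=save('scene','s5.png');b=save('side','d5.png')
o=env.get_obs();print(o['eef_pos'],o['eef_rot'],o['contact_force'],o['finger_gap'])
cr=lambda i,x,y:cv2.resize(i[y:y+75,x:x+75,::-1],(400,400),interpolation=cv2.INTER_CUBIC)
cv2.imwrite('pics/c5.png',np.hstack([cr(a,287,180),cr(b,263,205)]))
E
```

```text
[ 0.60252569 -0.1442044   0.06910304] [ 1.79975637e+02 -5.15718326e-02  1.33534468e+01] [ 0.63790522  0.5625795  -4.73142405] 0.15598107866544897
```

View pics/c5.png

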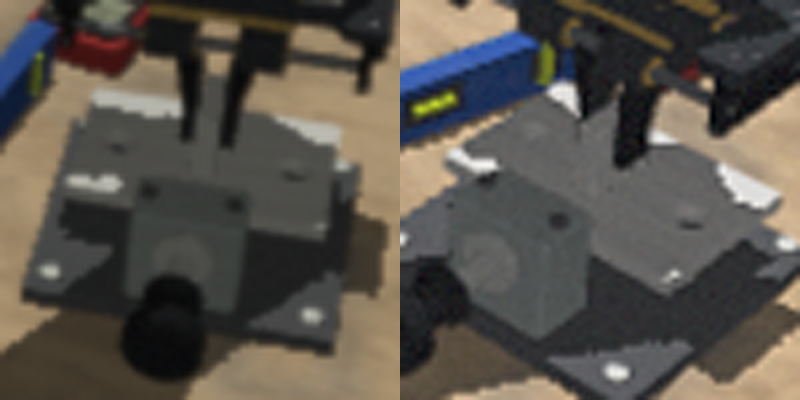

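The plate hovers just above the pins. Its holes are at scene crop (118,147) and (295,172), and side crop (535,130) and (690,216). I check them against the pins.

```bash
python3 - <<'E'
from h import *
S=cam('scene');D=cam('side');k=.1875
s=lambda u,v:(S,287+u*k,180+v*k); d=lambda u,v:(D,263+(u-400)*k,205+v*k)
C={}
for n,a,b in [('lh',(118,147),(535,130)),('rh',(295,172),(690,216)),('nr',(326,233),(668,290)),('nl',(66,200),(450,160))]:
    p,e=tri([s(*a),d(*b)]);C[n]=p;print(n,np.round(p,4),e)
print((C['lh']+C['rh'])/2)
for n,a in [('lh',(118,147)),('rh',(295,172))]:print(onz(*s(*a),.0525))
for n,a in [('lh',(535,130)),('rh',(690,216))]:print(onz(*d(*a),.0525))
E
```

```text
lh [ 0.5901 -0.0935  0.0496] [array([-0. , -1.6]), array([-0.5,  1.6])]
rh [ 0.6149 -0.1954  0.0494] [array([-0., -1.]), array([-0.3,  1.1])]
nr [ 0.5723 -0.2296  0.0449] [array([-0. , -0.5]), array([-0.1,  0.5])]
nl [ 0.5414 -0.0817  0.0398] [array([-0. , -1.8]), array([-0.6,  1.9])]
[ 0.60247635 -0.14444012  0.04948829]
[ 0.57880274 -0.09806685  0.0525    ]
[ 0.60606999 -0.19821794  0.0525    ]
[ 0.59362329 -0.09093224  0.0525    ]
[ 0.61595689 -0.19495505  0.0525    ]
```

>>> apply_moves --pt "0.006 0.007 -0.01" --pt "0 0 -0.02" --pt "0 0 -0.016" --pt "0 0 0" --yaw '[0,0,0,0]'

```text
time: 14.4
eef_pos: [0.6031, -0.1426, 0.0564]
eef_rot: [-180.0, 0.0, 13.3]
contact_force: [0.2, 0.2, -4.4]
finger_gap: 0.156
gripper_force: 30.0
```

>>> apply_moves --pt "0 0 -0.01" --pt "0 0 -0.01" --pt "0 0 0" --yaw '[0,0,0]'

```text
time: 14.78
eef_pos: [0.6033, -0.1425, 0.0516]
eef_rot: [-180.0, 0.0, 13.3]
contact_force: [-0.6, -0.5, -5.3]
finger_gap: 0.156
gripper_force: 30.0
```

>>> apply_moves --pt "0 0 -0.008" --pt "0 0 -0.008" --pt "0 0 0" --yaw '[0,0,0]'

```text
time: 15.15
eef_pos: [0.6033, -0.1425, 0.0476]
eef_rot: [-180.0, 0.0, 13.3]
contact_force: [0.3, 0.1, -4.2]
finger_gap: 0.155
gripper_force: 30.0
```

>>> apply_moves --pt "0 0 -0.01" --pt "0 0 -0.01" --pt "0 0 0" --yaw '[0,0,0]'

```text
time: 15.52
eef_pos: [0.6033, -0.1425, 0.0425]
eef_rot: [-180.0, 0.0, 13.3]
contact_force: [-0.1, 0.1, -5.0]
finger_gap: 0.155
gripper_force: 30.0
```

>>> apply_moves --pt "0 0 -0.008" --pt "0 0 -0.008" --pt "0 0 0" --yaw '[0,0,0]'

```text
time: 15.9
eef_pos: [0.6034, -0.1425, 0.0386]
eef_rot: [-180.0, 0.0, 13.3]
contact_force: [-0.2, 0.1, -4.6]
finger_gap: 0.162
gripper_force: 30.0
```

>>> apply_moves --pt "0 0 -0.004" --pt "0 0 0" --pt "0 0 0" --yaw '[0,0,0]'

```text
time: 16.27
eef_pos: [0.6035, -0.1426, 0.0378]
eef_rot: [180.0, -0.0, 13.3]
contact_force: [-0.2, -0.1, -5.7]
finger_gap: 0.16
gripper_force: 30.0
```

>>> apply_moves --pt "0 0 -0.004" --pt "0 0 0" --pt "0 0 0" --yaw '[0,0,0]'

```text
time: 16.65
eef_pos: [0.6035, -0.1426, 0.0377]
eef_rot: [-180.0, -0.0, 13.3]
contact_force: [-4.6, 1.7, 5.1]
finger_gap: 0.156
gripper_force: 30.0
```

>>> apply_moves --pt "0 0 -0.004" --pt "0 0 0" --pt "0 0 0" --yaw '[0,0,0]'

```text
time: 17.02
eef_pos: [0.6036, -0.1426, 0.0377]
eef_rot: [-180.0, -0.0, 13.3]
contact_force: [-9.3, 3.2, 15.2]
finger_gap: 0.157
gripper_force: 30.0
```

The plate is seated, with contact at the expected height. I release, rise, and move out in front of the knob.

>>> apply_moves --pt "0 0 0.008" --pt "0 0 0" --pt "0 0 0" --pt "0 0 0" --pt "0 0 0" --yaw '[0,0,0,0,0]' --fingers 0

```text
time: 17.65
eef_pos: [0.6035, -0.1426, 0.0377]
eef_rot: [180.0, 0.0, 13.3]
contact_force: [0.8, 0.3, -1.4]
finger_gap: 0.49
gripper_force: 0.0
```

>>> apply_moves --pt "0 0 0" --pt "0 0 0.05" --pt "0 0 0.2" --pt "0 0 0.2" --pt "0 0 0.2" --yaw '[0,0,0,0,0]'

```text
time: 18.27
eef_pos: [0.6034, -0.1427, 0.203]
eef_rot: [180.0, -0.1, 13.3]
contact_force: [-0.1, 0.5, 0.5]
finger_gap: 0.5
gripper_force: 0.0
```

>>> apply_moves --pt "-0.2 -0.05 0" --pt "-0.2 -0.05 0" --pt "-0.2 -0.05 0" --pt "-0.2 -0.048 0" --pt "-0.04 0 0" --yaw '[0,0,0,0,0]' --fingers 1

```text
time: 18.9
eef_pos: [0.3912, -0.1933, 0.2012]
eef_rot: [-180.0, -0.1, 13.1]
contact_force: [1.7, 1.2, 0.6]
finger_gap: 0.04
gripper_force: 0.0
```

```bash
python3 - <<'E'
from h import *
a=save('scene','s6.png');b=save('side','d6.png')
o=env.get_obs();print(o['eef_pos'],o['eef_rot'],o['contact_force'],o['finger_gap'])
cr=lambda i,x,y:cv2.resize(i[y:y+75,x:x+75,::-1],(400,400),interpolation=cv2.INTER_CUBIC)
cv2.imwrite('pics/c6.png',np.hstack([cr(a,287,180),cr(b,253,210)]))
E
```

```text
[ 0.39321295 -0.19219432  0.20126878] [-1.79987179e+02 -1.35696235e-01  1.32842021e+01] [0.92393671 0.35328735 0.05500549] 0.014051102058423586
```

View pics/c6.png

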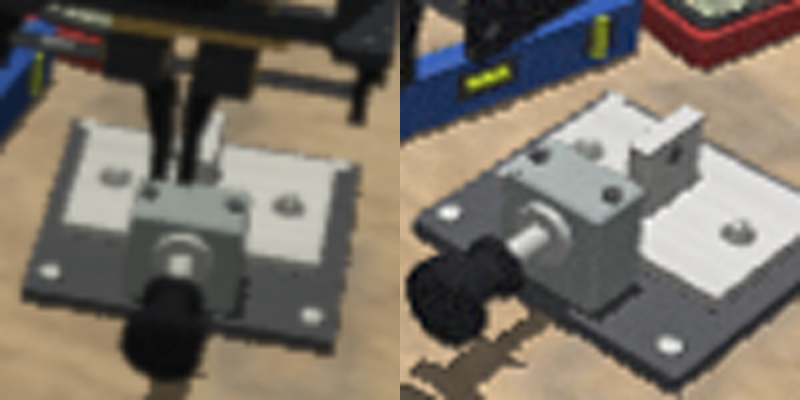

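The bracket is seated with both pins in the holes, and the knob is still out. I go down and push.

>>> apply_moves --pt "0 0 -0.2" --pt "0 0 -0.2" --pt "0 0 -0.15" --pt "0 0 -0.1" --pt "0 0 0" --yaw '[0,0,0,0,0]'

```text
time: 19.62
eef_pos: [0.3932, -0.1916, 0.0366]
eef_rot: [-180.0, 0.2, 13.4]
contact_force: [1.3, 0.2, -0.1]
finger_gap: 0.006
gripper_force: 0.0
```

>>> apply_moves --pt "0.03 0.007 0" --pt "0.03 0.007 0" --pt "0.03 0.007 0" --pt "0.03 0.007 0" --pt "0.02 0.005 0" --yaw '[0,0,0,0,0]'

```text
time: 20.25
eef_pos: [0.4285, -0.1839, 0.0379]
eef_rot: [-180.0, 0.0, 13.3]
contact_force: [-2.9, -1.1, 1.6]
finger_gap: 0.006
gripper_force: 1.5
```

>>> apply_moves --pt "0.02 0.005 0" --pt "0.02 0.005 0" --pt "0.01 0.002 0" --pt "0 0 0" --yaw '[0,0,0,0]'

```text
time: 20.75
eef_pos: [0.4413, -0.1807, 0.0379]
eef_rot: [180.0, -0.0, 13.4]
contact_force: [-0.2, 0.1, 0.0]
finger_gap: 0.004
gripper_force: 0.0
```

>>> apply_moves --pt "0.012 0.003 0" --pt "0.012 0.003 0" --pt "0 0 0" --pt "0 0 0" --yaw '[0,0,0,0]'

```text
time: 21.25
eef_pos: [0.447, -0.1793, 0.0378]
eef_rot: [180.0, -0.0, 13.3]
contact_force: [-0.4, 0.7, -0.3]
finger_gap: 0.005
gripper_force: 0.0
```

>>> apply_moves --pt "0.008 0.002 0" --pt "0 0 0" --pt "0 0 0" --yaw '[0,0,0]'

```text
time: 21.62
eef_pos: [0.4473, -0.1792, 0.0375]
eef_rot: [-179.9, 0.2, 13.3]
contact_force: [-6.9, -1.6, 4.9]
finger_gap: 0.003
gripper_force: 3.9
```

The knob is at its end stop. I give it a bit more push, then back off, rise and look.

>>> apply_moves --pt "0.008 0.002 0" --pt "0 0 0" --pt "-0.1 -0.024 0" --pt "-0.1 -0.024 0" --pt "0 0 0.1" --yaw '[0,0,0,0,0]'

```text
time: 22.25
eef_pos: [0.3981, -0.1904, 0.0618]
eef_rot: [-179.9, 0.2, 13.2]
contact_force: [0.8, 0.3, 0.3]
finger_gap: 0.004
gripper_force: 0.0
```

>>> apply_moves --pt "0 0 0.2" --pt "0 0 0.2" --pt "0 0 0.2" --pt "0 0 0" --pt "0 0 0" --yaw '[0,0,0,0,0]'

```text
time: 22.88
eef_pos: [0.4008, -0.1901, 0.2123]
eef_rot: [-180.0, 0.0, 13.3]
contact_force: [0.3, 0.3, -0.2]
finger_gap: 0.008
gripper_force: 0.0
```

```bash
python3 - <<'E'
from h import *
a=save('wrist','w7.png');b=save('side','d7.png')
o=env.get_obs();print(o['time'],o['eef_pos'],o['contact_force'])
cr=lambda i,x,y,w:cv2.resize(i[y:y+w,x:x+w,::-1],(400,400),interpolation=cv2.INTER_CUBIC)
cv2.imwrite('pics/c7.png',np.hstack([cr(a,200,0,200),cr(b,253,210,75)]))
E
```

```text
22.975 [ 0.40031782 -0.19010066  0.21160814] [ 0.46266805 -0.22456457 -0.05574863]
```

View pics/c7.png

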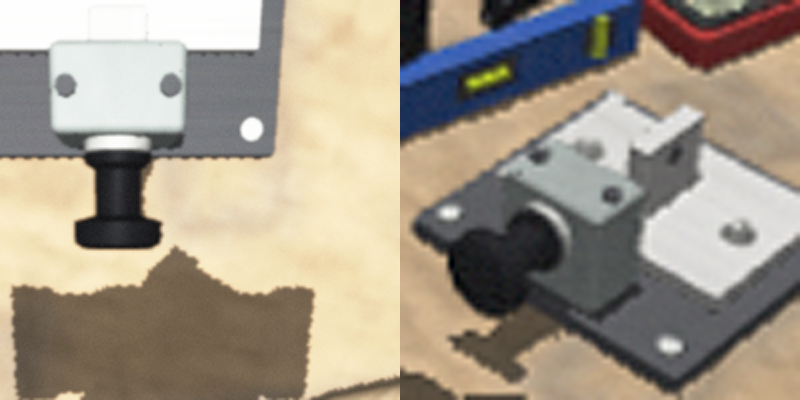

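The knob is fully in, its tongue at crop (117,22) lies over the plate, and the bracket is flat on both pins.

```bash
python3 -c "
from station import env
print(env.sign_off())"
```

```text
the job is handed in; nothing more can be done
None
```

The job is handed in: the bracket sits flat on both pins, the knob is fully in with its tongue over the plate, and the arm is clear; sign-off returned no verdict.

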